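Find the high spot of a compressor flywheel with a plunger indicator

ROBOT

A 6-joint arm with a two-finger parallel gripper is mounted at the origin on a cart in front of the work surface, level with it; the furniture and walls round the work are solid. World frame = base frame: x ahead of the robot, y to its left, z up, the work surface at z = 0. Lengths are in m, angles in rad, forces in N, time in s.
With the tool pointing down it reaches from about 0.25 to 0.725 m from the base axis. Payload 4 kg.
Tool frame: the origin (TCP) lies on the centre line of the jaws, within the pads' length; the fingertips stand 11 mm ahead of it and the grasp point (between the pads) lies 8 mm behind it; z points along the fingers, x is the direction in which the jaws open and shut, and the axes are right-handed (so a half turn about z gives the same grasp; the last joint's range is limited). The gripper opens to 85 mm and grips with 20 to 120 N. Pads are 22 mm wide; open, the fingers measure 114 mm over their backs; the gripper's body (76 mm by 85 mm) begins 54 mm behind the grasp point. The pads swing forward as they close: fully open they stand 13 mm farther back than shut.
Start: joints at [-1.181, 0.241, 0.005, 1.335, 0, 1.571], TCP at [0.19, -0.462, 0.217] pointing down, gripper open.
Joint ranges: [-2.72, 2.72], [-1.05, 1.87], [-1.09, 1.28], [-1.99, 2.15], [-1.42, 1.44], [-3.14, 3.14]. Speed limits (rad/s): [2.79, 2.79, 3.14, 3.14, 3.14, 3.14].

INTERFACE

Orientations are given as a unit quaternion [x, y, z, w].
In Python, from workcell import bot, viewer, order gives the robot as it stands. The module is installed in compiled form; this text tells all that it offers.
- The arm moves only by the tool send_rows, never from a script. Its argument "increments" is a list that holds one entry, the list of rows, each a list of 4 numbers: the shift along the tool's x, y, z in m, then the turn about the tool's z in degrees. A call has exactly 8 rows; each row shifts and turns the pose as measured when the row begins, along the tool's axes as they then stand; what a row does not reach is not made up. A row lasts 1/10 s, in which the tool goes at most 50 mm and 8.59 degrees, less where a joint would pass 70% of its speed; a pose out of reach is approached as far as the arm can. A call is refused whole if a number of a shift passes 0.05 or a number of a turn 8.59, either way. A call with a gripper value outside its range is refused whole. "hand" is the closure, from -1 (fully open) to 1 (shut), so that 0 is half open, set as the call begins (left out, the last holds). The fingers move at their own pace and stop on an object; the grip force is fixed at half the most. Time passes only in rows, so rows that do not move let the fingers close, or fill a call up. It gives the time, the measured TCP pose, the force and the opening at its end, in the units of the state.
- bot.get_obs(): the state, without advancing time (a new reading comes with each control period).
- viewer.camera(name): name is "side" or "top"; returns a dict with "image" (384x512x3 uint8, red, green, blue), "range_z" (384x512 float32, m along the optical axis (not along the pixel's ray), 0 where there is no reading), "camera_matrix" (3x3 intrinsics, pixels), "dist" ([k1, k2, p1, p2, k3] as OpenCV has them; the pictures are not rectified), "eye" and "rotation" of the camera in the world. Camera axes: x right, y down, z forward; pixel columns grow to the right and rows downward; lengths in m; the calibration is good to about 2 mm. A picture is of the moment at which its call begins.
- order.job_done(): hands the job in, once; it reports no verdict.
The state is a dict: "clock": time; "joint_pos": joint angles; "joint_vel": joint speeds; "tau": joint torques, N m; "eef_pos": TCP position; "tool_rot": TCP orientation; "ft_force": force on the tool from outside, world axes, zero at the start; "ft_torque": the same for the moment, N m; "grip_width": finger opening in m.
Only numpy, scipy, OpenCV 4.12 (cv2) and the standard library are available. Lean on these libraries where they do the work, as an engineer would, in place of code of your own. Each camera call takes 0.05 s, during which the arm holds its last target.

TASK

The compressor flywheel is on the run-out stand to have its high spot found. Push the indicator carriage up by its post until the plunger bears on the rim, then turn the wheel by its raised ribs through at least one full turn with the plunger bearing all the way, neither coming off the rim nor pushed in to its stop. Leave the wheel standing with its highest spot (there is also a lesser one) under the plunger, the plunger still bearing, and do not knock the pen, spanner and tin about.

Things in the scene. Friction and masses are not known exactly. Their poses are not given: they have to be found in the camera images.
- stand: Fixed grey run-out stand screwed to the bench: a foot plate 130 mm wide and 18 mm thick with an upright spindle, and an arm 90 mm wide with a slide. Origin on the bench on the spindle's axis; z up; +y runs from the spindle along the slide, towards the dial; the stand ends 331 mm from the axis. Place and yaw differ at each start. (A tall test unit fills the bench's left end, y above 0.5.)
- spindle (a point): Top end of the spindle, on the wheel's vertical axis, 115 mm over the bench. The wheel: bright rim, 200 mm across where it is round, 46 to 90 mm over the bench; inside it a dark solid web whose top face is 74 mm over the bench; dark hub of 24 mm radius, 98 mm high, with a nut; three dark upright ribs on the web, 120 degrees apart, 14 mm thick, up to 92 mm over the bench, from hub to rim.
- window (a point): A point fixed to the wheel: middle of one of the three pockets between hub, rim and two ribs, on the web's top face, 56 mm from the axis, 60 degrees counter-clockwise from the rib with the paint dot. A pocket is 64 mm wide from hub to rim and 18 mm deep. Closed fingertips let down to just above the web can push a rib round and round on a circle of about 56 mm radius.
- wheel (a joint): Angle of the wheel in rad, counter-clockwise from above positive, not limited, counts on past a turn; starts within 0.4 of zero. At zero the dotted rib points along the stand's +x. About 1.5 N on a rib turns it; it stays where it is left.
- paint_dot (a point): White paint dot, 11 mm across, on top of one rib, 62 mm from the axis, 92 mm over the bench. The rim runs out by 4 mm: it has one smooth high spot (0.4 mm lower 13 degrees to either side, gone after 41) and elsewhere a lesser one, 1.4 mm lower. Where on the rim they are differs at each start; nothing on hub, ribs or dot tells it.
- carriage (a joint): Position of the aluminium indicator carriage along the slide in m: 0 is right back, it grows as the carriage goes towards the wheel, 0.070 at most. The free plunger's tip meets the round part of the rim at 0.050 (at 0.046 on the high spot). The slide rubs: about 5 N push it, and it stays where it is left.
- push_post (a point): Centre of the top of the carriage's upright post, dark with a knurled head 16 mm across (69 to 99 mm over the bench; a thinner neck and foot down to the carriage's top at 46 mm). 78 mm behind the dial's centre as seen from the wheel, with 29 mm free between it and the dial's dust cap. Push it or pinch it to move the carriage.
- dial_centre (a point): Centre of the indicator's white dial, which looks up; the dial is 68 mm across and its top 83 mm over the bench.
- needle (a joint): The dial's needle in rad: 0 with the plunger free, turning clockwise seen from above by 0.6 per millimetre the plunger is pushed in, 6.0 at the plunger's stop (10 mm). At 0 the needle points away from the wheel, to the dial's red mark; the long marks are 1 mm of plunger apart.
- plunger_tip (a point): Foremost point of the plunger's steel ball, which points level at the spindle's axis, 67 mm over the bench; the spring presses with 1 N free to 1.6 N at the stop.
- marker_pen: Black marker pen lying on the bench, 130 x 21 x 18 mm, origin under its middle. Bystander.
- spanner: Open-ended spanner lying on the bench, 224 x 39 x 6 mm, origin under its middle. Bystander.
- ring_tin: Round white tin, 57 mm across, 26 mm high, origin under its middle. Bystander.

How it is judged:
On the way, in this order (a step that is already met when the one before it is completed fails the run):
1. the indicator carriage is run up until the plunger bears on the rim (value of joint needle above 0.3 rad), for 0.2 s.
2. the wheel has been turned through a full turn, either way, with the plunger bearing on the rim (value of joint needle above 0.1 rad and (value of joint wheel above 5.8 rad or value of joint wheel below -5.8 rad)).
At the end, for the whole second after the job is handed in: The wheel stands still with the high spot under the plunger, to within 0.4 mm of the highest reading (about 13 degrees of the wheel either way), the plunger still pressed in by at least 0.5 mm (needle above 0.3 rad) and the carriage at rest (horizontal distance between plunger_tip and spindle above 0.1036 m and value of joint needle above 0.3 rad and velocity of joint wheel between -0.03 and 0.03 rad/s and velocity of joint carriage between -0.003 and 0.003 m/s); the robot touches nothing.
It fails at once if the wheel is turned (more than about 50 degrees from its zero) with the plunger off the rim (value of joint needle below 0.06 rad and (value of joint wheel above 0.9 rad or value of joint wheel below -0.9 rad)).
It fails at once if the plunger is pushed in to its stop (value of joint needle above 5.88 rad).
It fails at once if a bystander is knocked away (more than 30 mm) (distance of any of marker_pen, spanner, ring_tin from where it was at the start of the episode above 0.03 m).
It also fails if it takes over 72 s, if anything falls off the work surface, if the arm or the gripper's body presses on something with over 40 N, if the wrist force passes 120 N, or if a joint passes its speed limit or range.

## Working session

There is one attempt and no reset: what is moved stays moved. The work goes in short steps, Python scripts to look and compute and a tool call to move; the robot and the scene stay as the last step left them, time stands still between calls to the robot, and variables do not carry over. Pictures are saved under pics/ and viewed, and the job is handed in when it is done.

Besides the shell and the picture viewer there is one more tool, called after "Request:" as name([rows], argument=value, ...), one row to a line, values as JSON. send_rows: Moves the arm, as the interface text tells. Its arguments: {"type":"object","properties":{"increments":{"type":"array","items":{"type":"array","items":{"type":"array","items":{"type":"number"}}}},"hand":{"type":"number"}},"required":["increments"]}

```bash
mkdir -p pics; ls; python3 - <<'E'
from workcell import bot, viewer
import cv2, numpy as np
o=bot.get_obs()
for k,v in o.items(): print(k,np.round(v,4))
for n in ("side","top"):
    c=viewer.camera(n)
    cv2.imwrite(f"pics/{n}0.png",cv2.cvtColor(c["image"],cv2.COLOR_RGB2BGR))
    print(n,c["camera_matrix"],c["dist"],c["eye"],c["rotation"])
    np.savez(f"{n}0.npz",**c)
E
```

```text
pics
clock 0.0
joint_pos [-1.181   0.2414  0.0037  1.3352  0.      1.5708]
joint_vel [ 0.0004 -0.0006 -0.001  -0.003  -0.0003  0.0009]
tau [ 1.80000e-03 -3.72316e+01  2.52410e+01  1.68000e-02 -1.00000e-04
  0.00000e+00]
eef_pos [ 0.1897 -0.4619  0.2159]
tool_rot [ 8.306e-01 -5.568e-01 -9.000e-04 -6.000e-04]
ft_force [-0.4591  0.6996  0.2049]
ft_torque [-0.0057 -0.0001  0.0007]
grip_width 0.0853
side [[473.34620361   0.         268.0863318 ]
 [  0.         473.34620361 184.14453672]
 [  0.           0.           1.        ]] [-0.17119488  0.          0.          0.          0.        ] [-0.1433705   0.97326579  0.90232796] [-0.24750276  0.84903735 -0.44662027  0.13567718]
top [[375.92911956   0.         258.04904029]
 [  0.         375.92911956 188.25476928]
 [  0.           0.           1.        ]] [0.00709229 0.         0.         0.         0.        ] [ 0.46738109 -0.00405934  1.00269457] [-0.70011961  0.71381699 -0.01626302  0.00577469]
```

View pics/side0.png

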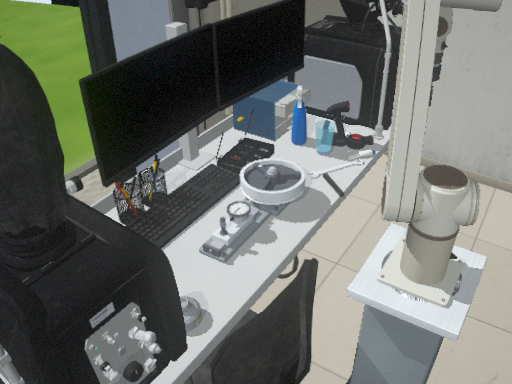

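View pics/top0.png

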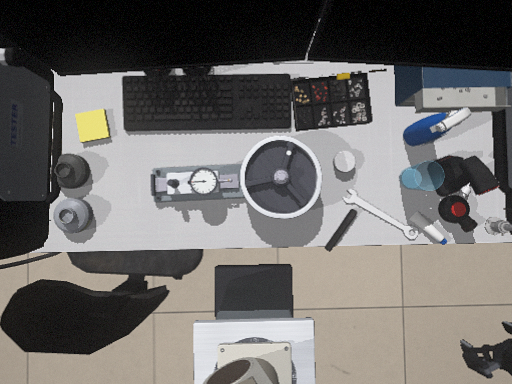

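The top picture shows the wheel near (281,177), the dial near (204,181), the post near (173,183), and the white dot near (290,153). The tin, spanner and pen lie to the right, and the arm is out of view. Next I'll measure these.

```bash
cat > h.py <<'E'
import numpy as np, cv2
from scipy.spatial.transform import Rotation as R
from workcell import bot, viewer, order
def cam(n):
    return viewer.camera(n)
def ray(c,px):
    p=cv2.undistortPoints(np.array([[px]],float),np.array(c["camera_matrix"]),np.array(c["dist"]))[0,0]
    r=np.array(c["rotation"]); M=R.from_quat(r).as_matrix() if r.shape==(4,) else r
    return np.array(c["eye"]),M@np.array([p[0],p[1],1.0])
def onplane(c,px,z):
    e,d=ray(c,px); t=(z-e[2])/d[2]; return e+t*d
def proj(c,P):
    M=R.from_quat(c["rotation"]).as_matrix()
    rv=cv2.Rodrigues(M.T)[0]; t=-M.T@np.array(c["eye"])
    return cv2.projectPoints(np.atleast_2d(P).astype(float),rv,t,np.array(c["camera_matrix"]),np.array(c["dist"]))[0][:,0]
def crop(c,name,x0,x1,y0,y1,s):
    im=c["image"][y0:y1,x0:x1]; cv2.imwrite(name,cv2.cvtColor(cv2.resize(im,None,fx=s,fy=s,interpolation=cv2.INTER_CUBIC),cv2.COLOR_RGB2BGR))
E
python3 - <<'E'
from h import *
c=cam("top"); crop(c,"pics/t1.png",140,340,125,225,4)
s=cam("side"); crop(s,"pics/s1.png",190,320,150,265,5)
print(bot.get_obs()["clock"])
hsv=cv2.cvtColor(c["image"],cv2.COLOR_RGB2HSV)
# rim ellipse fit: bright mask near
sub=c["image"].min(2)
for n,px,z in [("spindle",(281,177),.115),("dot",(290,153),.092),("dial",(204,181),.083),("post",(173,183),.099)]:
    print(n,onplane(c,px,z), c["range_z"][px[1],px[0]])
E
```

```text
0.2
spindle [ 0.5205381  -0.07234243  0.115     ] 0.890301
dot [ 0.57998535 -0.09728803  0.092     ] 0.9190071
dial [0.51618817 0.11374944 0.083     ] 0.91948473
post [0.51193419 0.18591051 0.099     ] 0.90470755
```

View pics/t1.png

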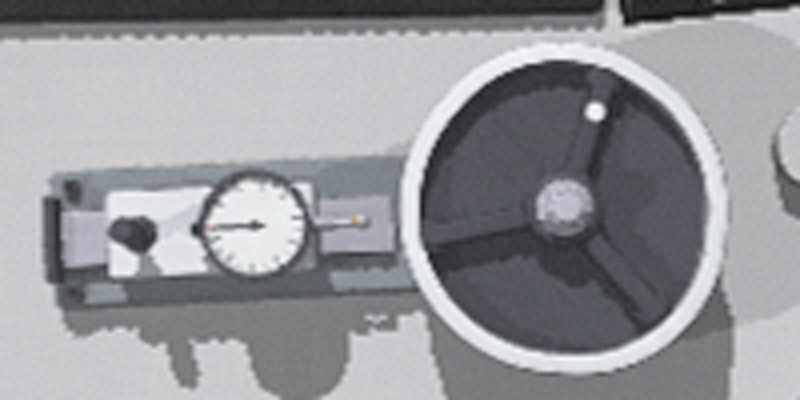

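View pics/s1.png

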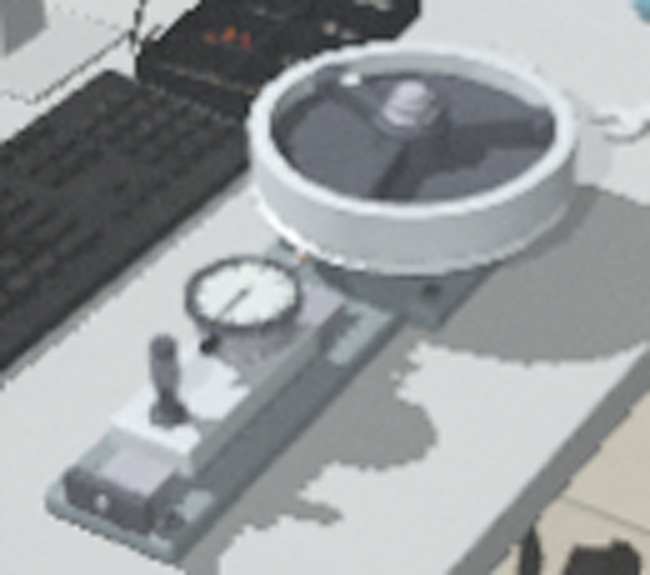

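```bash
python3 - <<'E'
from h import *
c=dict(np.load("top0.npz")); s=dict(np.load("side0.npz"))
def blob(m,c,z,name):
    n,l,st,ce=cv2.connectedComponentsWithStats(m.astype(np.uint8))
    for i in range(1,n):
        if st[i,4]>6: print(name,st[i],ce[i].round(1),onplane(c,ce[i],z).round(4))
im=c["image"]; mn=im.min(2).astype(int); mx=im.max(2)
# rim outer
g=np.zeros(mn.shape,np.uint8); g[125:225,225:330]=1
m=((mn>200)&(g>0)).astype(np.uint8)
cs,_=cv2.findContours(m,cv2.RETR_EXTERNAL,cv2.CHAIN_APPROX_NONE)
k=max(cs,key=cv2.contourArea); pts=k[:,0].astype(float)
P=np.array([onplane(c,p,.09)[:2] for p in pts])
A=np.c_[2*P,np.ones(len(P))]; x=np.linalg.lstsq(A,(P**2).sum(1),rcond=None)[0]
r=np.sqrt(x[2]+x[0]**2+x[1]**2); print("rim",x[:2],r)
res=np.hypot(*(P-x[:2]).T)-r; print(np.abs(res).max(), res.std())
# post top by depth heights in top
Z=c["range_z"]
def cloud(c,x0,x1,y0,y1):
    u,v=np.meshgrid(np.arange(x0,x1),np.arange(y0,y1)); uv=np.c_[u.ravel(),v.ravel()].astype(float)
    p=cv2.undistortPoints(uv[:,None],c["camera_matrix"],c["dist"])[:,0]
    z=c["range_z"][y0:y1,x0:x1].ravel(); pc=np.c_[p*z[:,None],z]
    return uv,pc@R.from_quat(c["rotation"]).as_matrix().T+c["eye"]
for nm,cc,b in (("top",c,(155,190,170,195)),("side",s,(205,245,205,245))):
    uv,W=cloud(cc,*b); k=(W[:,2]>.088)&(W[:,2]<.11); print(nm,"post",k.sum(),uv[k].mean(0),W[k].mean(0).round(4),W[k].min(0).round(3),W[k].max(0).round(3))
uv,W=cloud(c,265,298,160,195); k=(W[:,2]>.104); print("spindle",k.sum(),W[k].mean(0))
g[:]=0; g[145:160,283:297]=1; blob((mn>170)&(g>0),c,.092,"dot")
g[:]=0; g[165:198,188:220]=1; blob((mn>190)&(g>0),c,.083,"dial")
uv,W=cloud(c,185,225,160,205); k=(W[:,2]>.076)&(W[:,2]<.095); print("dial",k.sum(),W[k].mean(0),W[k].min(0),W[k].max(0))
E
```

```text
rim [ 0.52403073 -0.07348401] 0.09913227841277145
0.010120754075784971 0.0024312966362288386
top post 40 [171.  182.5] [0.5133 0.1911 0.0967] [0.505 0.184 0.089] [0.522 0.198 0.102]
side post 32 [222.5     219.96875] [0.5136 0.1969 0.0958] [0.506 0.188 0.088] [0.523 0.205 0.104]
spindle 89 [ 0.51878323 -0.06981885  0.16267041]
dot [287 151   4   4  16] [288.5 152.5] [ 0.5813 -0.0937  0.092 ]
dial [192 170  24  23 366] [203.9 181.3] [0.5155 0.1141 0.083 ]
dial [214 171   4   5  12] [216.1 172.4] [0.5367 0.0839 0.083 ]
dial [188 172   5   8  20] [189.1 174.4] [0.5331 0.1498 0.083 ]
dial [188 185   4   8  24] [189.1 189. ] [0.4973 0.1504 0.083 ]
dial 610 [0.51601268 0.11521457 0.08015283] [0.48196012 0.08177594 0.07604804] [0.55051441 0.1481988  0.08768901]
```

Request:
send_rows([
  [[0,0,0,-8.59],[0,0,0,-8.59],[0,0,0,-8.59],[0,0,0,-8.59],[0,0,0,-8.59],[0,0,0,-8.59],[0,0,0,-8.59],[0,0,0,-8.59]],
], hand=1)

```text
clock: 1.0
eef_pos: [0.1892, -0.4605, 0.2139]
tool_rot: [1.0, 0.013, -0.001, -0.003]
ft_force: [0.5, -0.5, 0.1]
grip_width: -0.0
```

```bash
cat >> h.py <<'E'
SP=np.array([.522,-.073]); 
def st():
    o=bot.get_obs(); M=R.from_quat(o["tool_rot"]).as_matrix()
    print("t",round(float(o["clock"]),2),"p",o["eef_pos"].round(4),"yaw",round(np.degrees(np.arctan2(M[1,0],M[0,0])),2),"tz",M[:,2].round(3),"F",o["ft_force"].round(2),"w",round(float(o["grip_width"]),4),"j",np.round(o["joint_pos"],2)); return o,M
def to(P):
    o,M=st(); d=M.T@(np.array(P)-o["eef_pos"]); print("tool shift",d.round(4))
E
python3 - <<'E'
from h import *
c=dict(np.load("top0.npz"))
# stand foot plate edges / tip
print("tip",onplane(c,(232,180),.067))
# orange/steel tip region print
to([.513,.23,.2])
E
```

```text
tip [0.5182192  0.04621757 0.067     ]
t 1.0 p [ 0.1892 -0.4605  0.2139] yaw 1.44 tz [-0.002  0.006 -1.   ] F [ 0.48 -0.54  0.06] w -0.0 j [-1.18  0.24  0.    1.33  0.    0.36]
tool shift [ 0.341  -0.6821  0.0173]
```

Request:
send_rows([
  [[0.0213,-0.0425,0,0],[0.0213,-0.0425,0,0],[0.0213,-0.0425,0,0],[0.0213,-0.0425,0,0],[0.0213,-0.0425,0,0],[0.0213,-0.0425,0,0],[0.0213,-0.0425,0,0],[0.0213,-0.0425,0,0]],
])

```text
clock: 1.8
eef_pos: [0.3541, -0.1101, 0.2135]
tool_rot: [1.0, 0.007, -0.0, -0.003]
ft_force: [1.7, -0.1, -0.4]
grip_width: -0.0002
```

Request:
send_rows([
  [[0.0213,-0.0425,0,0],[0.0213,-0.0425,0,0],[0.0213,-0.0425,0,0],[0.0213,-0.0425,0,0],[0.0213,-0.0425,0,0],[0.0213,-0.0425,0,0],[0.0213,-0.0425,0,0],[0,0,0,0]],
])

```text
clock: 2.6
eef_pos: [0.5034, 0.2088, 0.2138]
tool_rot: [1.0, 0.011, 0.001, -0.002]
ft_force: [-1.2, -0.9, 0.1]
grip_width: -0.0002
```

```bash
python3 - <<'E'
from h import *
to([.513,.226,.086])
E
```

```text
t 2.6 p [0.5034 0.2088 0.2138] yaw 1.24 tz [ 0.002  0.005 -1.   ] F [-1.23 -0.93  0.05] w -0.0002 j [0.39 0.33 0.12 1.35 0.   1.94]
tool shift [ 0.0097 -0.0163  0.1279]
```

Request:
send_rows([
  [[0.005,-0.009,0,-0.3],[0.005,-0.009,0,-0.3],[0,0,0.04,0],[0,0,0.04,0],[0,0,0.03,0],[0,0,0.01,0],[0,0,0,0],[0,0,0,0]],
])

```text
clock: 3.4
eef_pos: [0.5161, 0.2265, 0.094]
tool_rot: [1.0, 0.014, 0.004, -0.003]
ft_force: [-0.1, -1.3, 0.6]
grip_width: -0.0002
```

```bash
python3 - <<'E'
from h import *
to([.513,.215,.086])
c=cam("top"); crop(c,"pics/t2.png",140,340,125,225,4)
s=cam("side"); crop(s,"pics/s2.png",190,320,150,265,5)
E
```

```text
t 3.4 p [0.5161 0.2265 0.094 ] yaw 1.62 tz [ 0.007  0.007 -1.   ] F [-0.09 -1.32  0.61] w -0.0002 j [ 0.41  0.44 -0.04  1.08  0.    1.95]
tool shift [-0.0035  0.0114  0.0079]
```

View pics/t2.png

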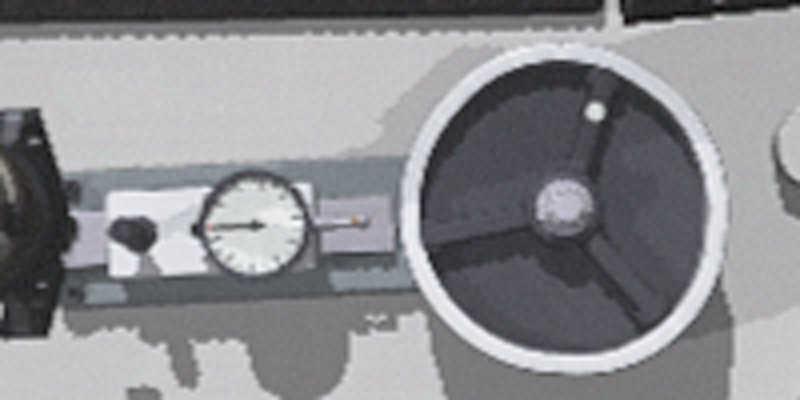

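View pics/s2.png

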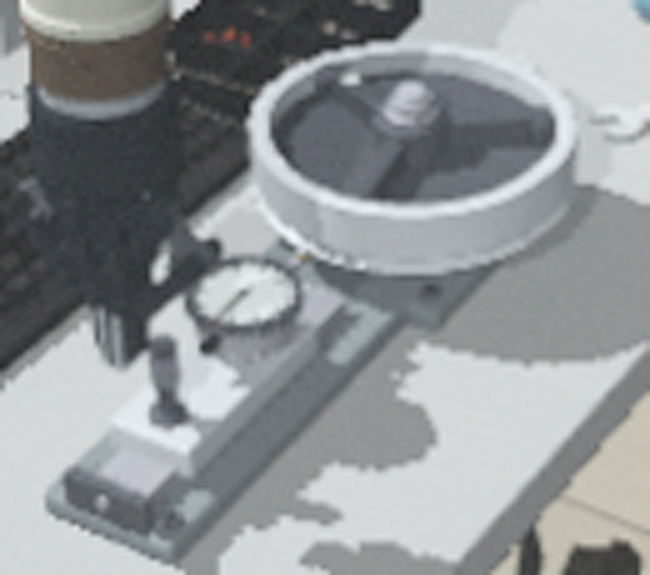

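```bash
python3 - <<'E'
from h import *
s=dict(np.load("side0.npz")); c=dict(np.load("top0.npz"))
for P in ([.516,.2265,.083],[.5135,.193,.099],[.522,-.073,.115]):
    p=proj(s,P)[0]; q=proj(c,P)[0]; print(P,p,(p-[190,150])*5,q,(q-[140,125])*4)
E
```

```text
[0.516, 0.2265, 0.083] [215.48887239 229.16611155] [127.44436196 395.83055777] [157.65721785 181.94578007] [ 70.62887141 227.78312026]
[0.5135, 0.193, 0.099] [223.3129492  218.33211023] [166.56474599 341.66055114] [170.02316173 182.40342091] [120.0926469  229.61368366]
[0.522, -0.073, 0.115] [272.76015813 168.1191192 ] [413.80079066  90.595596  ] [281.26420913 176.37820086] [565.0568365  205.51280342]
```

```bash
cat >> h.py <<'E'
def cloud(c,x0,x1,y0,y1):
    u,v=np.meshgrid(np.arange(x0,x1),np.arange(y0,y1)); uv=np.c_[u.ravel(),v.ravel()].astype(float)
    p=cv2.undistortPoints(uv[:,None],c["camera_matrix"],c["dist"])[:,0]
    z=c["range_z"][y0:y1,x0:x1].ravel(); pc=np.c_[p*z[:,None],z]
    return uv,pc@R.from_quat(c["rotation"]).as_matrix().T+c["eye"]
E
python3 - <<'E'
from h import *
s=cam("side")
for v in range(208,230,2):
    row=[]
    for u in range(208,222,2):
        _,W=cloud(s,u,u+1,v,v+1); row.append("%.3f,%.3f,%.3f"%tuple(W[0]))
    print(v,row)
crop(s,"pics/s3.png",195,245,190,240,12)
E
```

```text
208 ['0.523,0.240,0.161', '0.517,0.239,0.163', '0.512,0.237,0.163', '0.504,0.238,0.167', '0.504,0.230,0.162', '0.498,0.229,0.164', '0.485,0.237,0.174']
210 ['0.523,0.240,0.154', '0.518,0.238,0.155', '0.513,0.237,0.156', '0.504,0.239,0.161', '0.501,0.234,0.160', '0.490,0.239,0.167', '0.484,0.239,0.169']
212 ['0.529,0.235,0.142', '0.521,0.236,0.146', '0.509,0.241,0.154', '0.506,0.237,0.153', '0.503,0.233,0.151', '0.490,0.240,0.161', '0.484,0.239,0.163']
214 ['0.532,0.233,0.133', '0.522,0.236,0.139', '0.515,0.236,0.141', '0.508,0.236,0.145', '0.505,0.231,0.143', '0.505,0.223,0.138', '0.616,0.086,0.001']
216 ['0.642,0.112,-0.001', '0.519,0.240,0.136', '0.512,0.240,0.139', '0.509,0.235,0.137', '0.503,0.235,0.139', '0.504,0.225,0.132', '0.612,0.091,-0.002']
218 ['0.633,0.124,0.003', '0.524,0.235,0.123', '0.514,0.238,0.130', '0.511,0.234,0.129', '0.505,0.233,0.130', '0.503,0.227,0.128', '0.521,0.197,0.100']
220 ['0.629,0.129,0.000', '0.521,0.239,0.121', '0.515,0.238,0.123', '0.508,0.238,0.125', '0.506,0.232,0.123', '0.505,0.225,0.119', '0.520,0.200,0.095']
222 ['0.621,0.139,0.003', '0.520,0.241,0.116', '0.515,0.239,0.117', '0.510,0.237,0.118', '0.505,0.234,0.118', '0.596,0.122,0.002', '0.518,0.203,0.091']
224 ['0.613,0.148,0.004', '0.612,0.140,-0.001', '0.605,0.139,0.002', '0.601,0.134,0.000', '0.599,0.128,-0.003', '0.591,0.128,0.001', '0.518,0.204,0.085']
226 ['0.610,0.152,0.001', '0.604,0.151,0.003', '0.598,0.147,0.003', '0.592,0.146,0.005', '0.588,0.142,0.004', '0.581,0.140,0.005', '0.520,0.203,0.076']
228 ['0.601,0.164,0.006', '0.595,0.161,0.006', '0.594,0.153,0.001', '0.587,0.152,0.003', '0.586,0.145,-0.001', '0.540,0.189,0.050', '0.538,0.182,0.046']
```

View pics/s3.png

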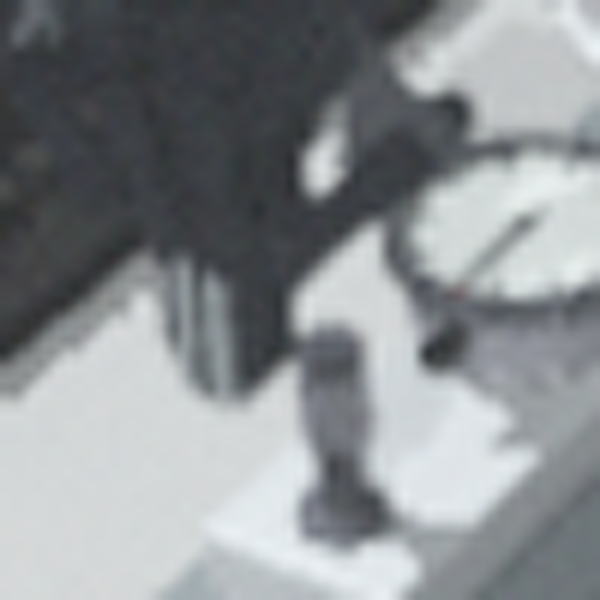

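```bash
python3 - <<'E'
from h import *
st()
s=cam("side"); crop(s,"pics/s4.png",170,270,150,250,6)
st()
E
```

```text
t 3.55 p [0.5168 0.227  0.0947] yaw 1.65 tz [ 0.009  0.008 -1.   ] F [ 0.51  0.16 -0.69] w 0.0001 j [ 0.41  0.44 -0.04  1.08  0.    1.95]
t 3.6 p [0.5167 0.2272 0.0946] yaw 1.66 tz [ 0.009  0.008 -1.   ] F [-0.77  0.34  0.37] w 0.0002 j [ 0.41  0.44 -0.04  1.08  0.    1.95]
```

View pics/s4.png

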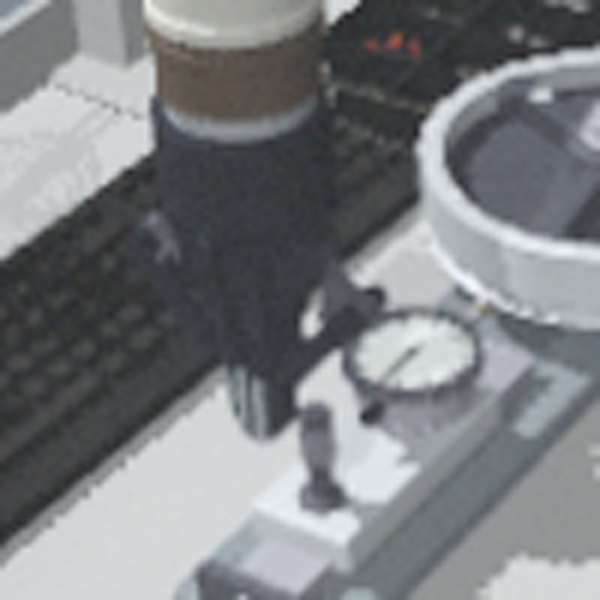

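```bash
python3 - <<'E'
from h import *
s=cam("side"); 
uv,W=cloud(s,185,245,165,232)
k=(np.abs(W[:,0]-.517)<.07)&(np.abs(W[:,1]-.227)<.07)&(W[:,2]>.105)
k&=~((abs(W[:,0]-.513)<.02)&(abs(W[:,1]-.195)<.02)&(W[:,2]<.107))
W=W[k]
for z in np.arange(.10,.26,.01):
    q=W[(W[:,2]>=z)&(W[:,2]<z+.01)]
    if len(q): print(round(z,3),len(q),q[:,:2].min(0).round(3),q[:,:2].max(0).round(3))
c=cam("top"); _,W=cloud(c,120,170,150,215); k=W[:,2]>.1
print(W[k].min(0),W[k].max(0))
E
```

```text
0.11 19 [0.505 0.222] [0.528 0.241]
0.12 32 [0.5   0.222] [0.529 0.242]
0.13 30 [0.501 0.22 ] [0.529 0.239]
0.14 25 [0.501 0.231] [0.53  0.243]
0.15 50 [0.489 0.217] [0.545 0.242]
0.16 81 [0.476 0.214] [0.554 0.243]
0.17 76 [0.468 0.212] [0.562 0.246]
0.18 93 [0.461 0.215] [0.569 0.246]
0.19 123 [0.453 0.215] [0.576 0.247]
0.2 126 [0.454 0.213] [0.574 0.249]
0.21 118 [0.467 0.219] [0.562 0.25 ]
0.22 47 [0.471 0.217] [0.506 0.239]
0.23 29 [0.476 0.214] [0.519 0.263]
0.24 101 [0.476 0.205] [0.543 0.267]
0.25 103 [0.477 0.21 ] [0.539 0.266]
[ 0.45254546 -0.00405934  0.10094361] [0.57472739 0.24051438 1.00269457]
```

Request:
send_rows([
  [[-0.003,0.003,0,0],[0,0.004,0,0],[0,0.004,0,0],[0,0.004,0,0],[0,0.004,0,0],[0,0.004,0,0],[0,0,0,0],[0,0,0,0]],
])

```text
clock: 4.5
eef_pos: [0.5143, 0.2018, 0.0952]
tool_rot: [1.0, 0.014, 0.005, -0.004]
ft_force: [0.1, -0.9, -1.0]
grip_width: 0.0002
```

```bash
python3 - <<'E'
from h import *
st()
s=cam("side"); crop(s,"pics/s5.png",190,290,150,250,6)
E
```

```text
t 4.5 p [0.5143 0.2018 0.0952] yaw 1.64 tz [ 0.01   0.008 -1.   ] F [ 0.11 -0.85 -1.  ] w 0.0002 j [ 0.37  0.41 -0.08  1.07  0.    1.91]
```

View pics/s5.png

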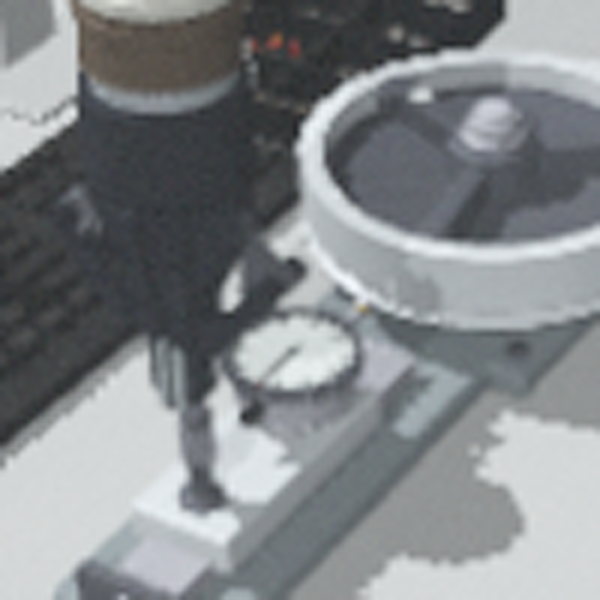

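```bash
python3 - <<'E'
from h import *
s=dict(np.load("side0.npz"))
for v in (222,223,224):
  e,d=ray(s,(213.5,v)); t=(.238-e[1])/d[1]; print(e+t*d)
# touching nothing: now detailed column at tip
s=cam("side"); 
uv,W=cloud(s,205,235,200,235)
k=(np.abs(W[:,0]-.514)<.02)&(np.abs(W[:,1]-.2025)<.015)&(W[:,2]>.09)
print(np.sort(W[k][:,2])[:10])
E
```

```text
[0.51037769 0.238      0.11817809]
[0.51072426 0.238      0.11463081]
[0.51107239 0.238      0.11107044]
[0.09004747 0.09093831 0.09189295 0.09208927 0.09225517 0.09239272
 0.09303296 0.09311828 0.09494102 0.09523159]
```

The closed fingertips passed over the 99 mm post without touching it. The range picture puts them about 18 mm above the TCP height, about 29 mm higher than the text says. I'll back off and go lower, to a height that is safe under either reading.

Request:
send_rows([
  [[0,-0.015,0,0],[0,-0.015,0,0],[-0.001,0,0,0],[0,0,0.012,0],[0,0,0.012,0],[0,0,0.008,0],[0,0,0,0],[0,0,0,0]],
])

```text
clock: 5.4
eef_pos: [0.5113, 0.2359, 0.0589]
tool_rot: [1.0, 0.016, 0.004, -0.003]
ft_force: [-0.2, -0.0, 0.4]
grip_width: -0.0
```

```bash
python3 - <<'E'
from h import *
st()
s=cam("side"); crop(s,"pics/s6.png",190,290,150,250,6)
E
```

```text
t 5.4 p [0.5113 0.2359 0.0589] yaw 1.79 tz [ 0.008  0.007 -1.   ] F [-0.22 -0.02  0.42] w -0.0 j [ 0.43  0.47 -0.09  1.    0.    1.97]
```

View pics/s6.png

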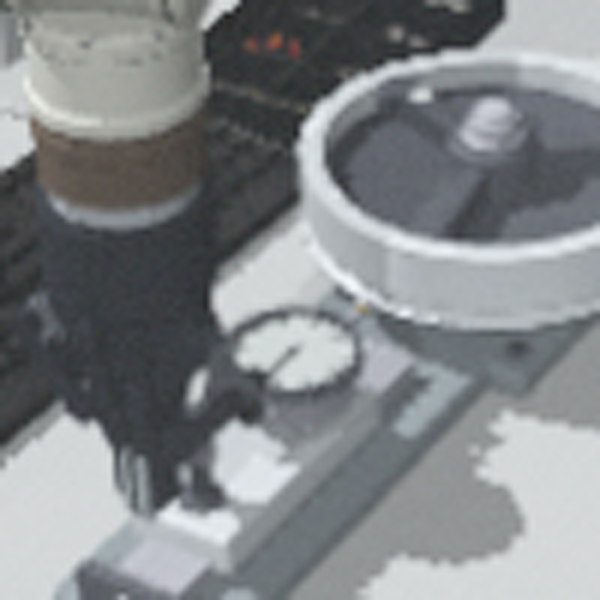

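```bash
python3 - <<'E'
from h import *
s=dict(np.load("side0.npz"))
for v in (235.5,236.5):
  e,d=ray(s,(214.5,v)); t=(.247-e[1])/d[1]; print(e+t*d)
E
```

```text
[0.50357617 0.247      0.0809893 ]
[0.50393292 0.247      0.07731385]
```

Request:
send_rows([
  [[0,0.006,0,0],[0,0.006,0,0],[0,0.005,0,0],[0,0.005,0,0],[0,0.004,0,0],[0,0.004,0,0],[0,0.004,0,0],[0,0,0,0]],
])

```text
clock: 6.25
eef_pos: [0.5132, 0.2017, 0.0601]
tool_rot: [1.0, 0.016, 0.005, -0.007]
ft_force: [-0.5, 2.1, -0.9]
grip_width: 0.0001
```

```bash
python3 - <<'E'
from h import *
st()
s=cam("side"); crop(s,"pics/s7.png",190,290,150,250,6)
c=cam("top"); crop(c,"pics/t7.png",140,340,125,225,4)
E
```

```text
t 6.25 p [0.5132 0.2017 0.0601] yaw 1.83 tz [ 0.009  0.014 -1.   ] F [-0.46  2.14 -0.89] w 0.0001 j [ 0.37  0.45 -0.13  0.98  0.01  1.91]
```

View pics/s7.png

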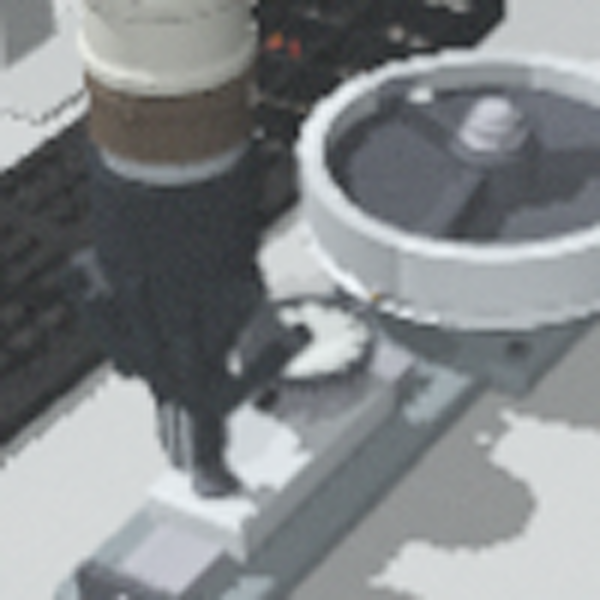

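View pics/t7.png

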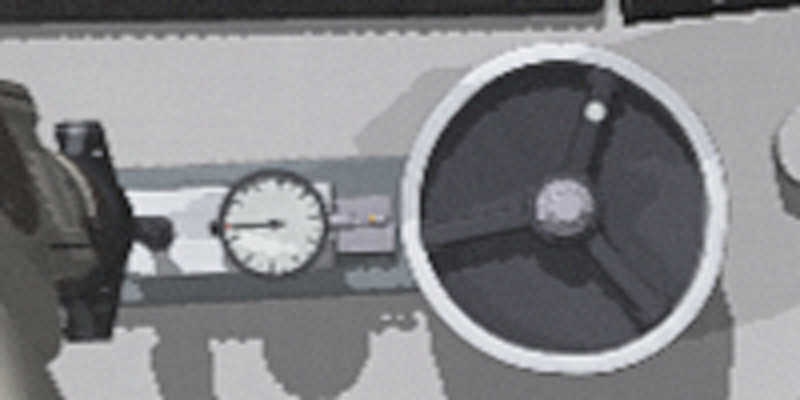

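Request:
send_rows([
  [[0,0.002,0,0],[0,0.002,0,0],[0,0.002,0,0],[0,0.002,0,0],[0,0.002,0,0],[0,0,0,0],[0,0,0,0],[0,0,0,0]],
])

```text
clock: 7.15
eef_pos: [0.5135, 0.1932, 0.0601]
tool_rot: [1.0, 0.017, 0.005, -0.009]
ft_force: [0.1, 4.9, -1.2]
grip_width: 0.0006
```

```bash
python3 - <<'E'
from h import *
st()
c=cam("top"); crop(c,"pics/t8.png",170,270,140,215,8)
E
```

```text
t 7.15 p [0.5135 0.1932 0.0601] yaw 1.94 tz [ 0.009  0.018 -1.   ] F [ 0.05  4.93 -1.16] w 0.0006 j [ 0.35  0.44 -0.14  0.98  0.01  1.89]
```

View pics/t8.png

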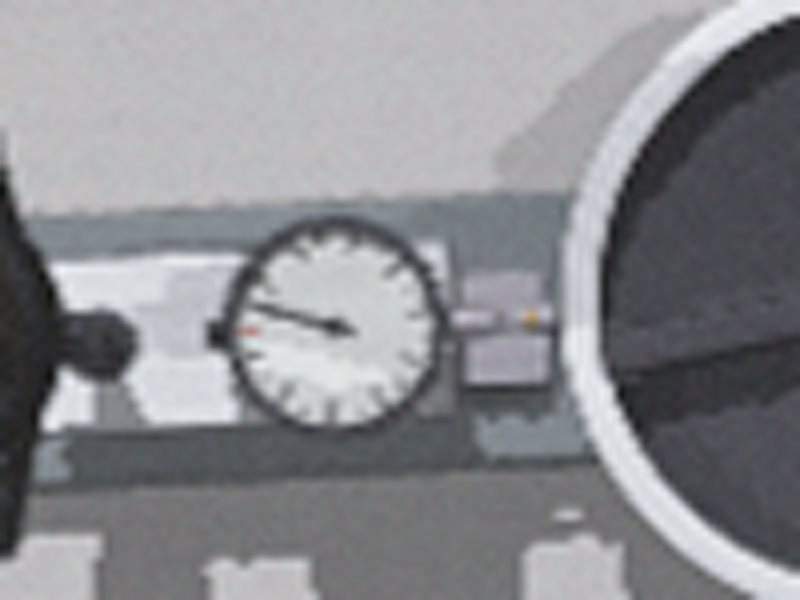

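Request:
send_rows([
  [[0,0.0015,0,0],[0,0.0015,0,0],[0,0.001,0,0],[0,0,0,0],[0,0,0,0],[0,0,0,0],[0,0,0,0],[0,0,0,0]],
])

```text
clock: 8.0
eef_pos: [0.5136, 0.1905, 0.0601]
tool_rot: [1.0, 0.018, 0.005, -0.01]
ft_force: [0.2, 4.3, -1.4]
grip_width: -0.0001
```

```bash
python3 - <<'E'
from h import *
st()
c=cam("top"); crop(c,"pics/t9.png",170,270,140,215,8); np.savez("t9.npz",**c)
E
```

```text
t 8.0 p [0.5136 0.1905 0.0601] yaw 2.02 tz [ 0.009  0.02  -1.   ] F [ 0.23  4.31 -1.39] w -0.0001 j [ 0.35  0.44 -0.14  0.98  0.02  1.88]
```

View pics/t9.png

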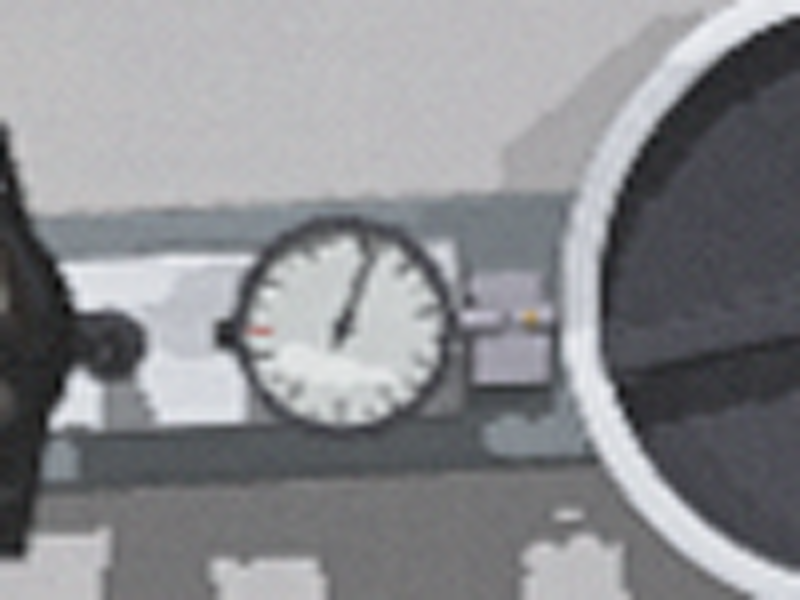

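Request:
send_rows([
  [[0,0.0015,0,0],[0,0.0005,0,0],[0,0,0,0],[0,0,0,0],[0,0,0,0],[0,-0.004,0,0],[0,-0.008,0,0],[0,0,0,0]],
])

```text
clock: 8.85
eef_pos: [0.5136, 0.1988, 0.0605]
tool_rot: [1.0, 0.017, 0.005, -0.008]
ft_force: [-1.3, 0.2, -1.0]
grip_width: 0.0001
```

```bash
cat >> h.py <<'E'
def needle(c,name=None):
    # red mark + dark needle inside the dial, found about the dial's centre
    im=c["image"].astype(int); S=6
    x0,y0,x1,y1=190,160,235,202
    sub=cv2.resize(c["image"][y0:y1,x0:x1],None,fx=S,fy=S,interpolation=cv2.INTER_CUBIC)
    if name: cv2.imwrite(name,cv2.cvtColor(cv2.resize(sub,None,fx=2,fy=2),cv2.COLOR_RGB2BGR))
    return sub
E
python3 - <<'E'
from h import *
st()
c=cam("top"); crop(c,"pics/t10.png",170,270,140,215,8); np.savez("t10.npz",**c)
E
```

```text
t 8.85 p [0.5136 0.1988 0.0605] yaw 1.91 tz [ 0.01   0.015 -1.   ] F [-1.31  0.23 -1.03] w 0.0001 j [ 0.36  0.44 -0.13  0.98  0.01  1.9 ]
```

View pics/t10.png

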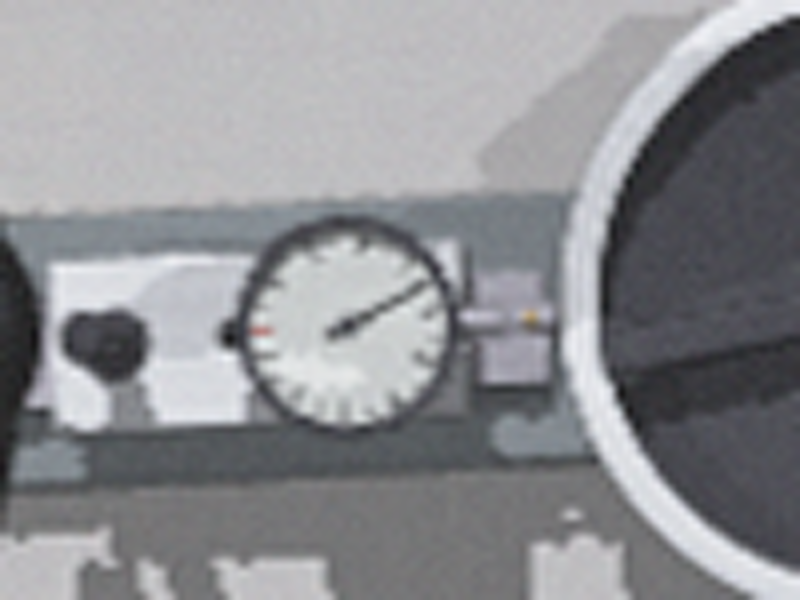

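The needle now reads about 2.7 rad (4.5 mm), and the post is clear of the fingers. That leaves a bearing margin whether this spot is high or round. Now I'll raise the tool and move over the wheel pocket at about 160°.

Request:
send_rows([
  [[0,0,-0.035,0],[0,0,-0.035,0],[-0.008,0.042,0,0],[-0.008,0.042,0,0],[-0.008,0.042,0,0],[-0.008,0.042,0,0],[-0.008,0.042,0,0],[-0.004,0.03,0,0]],
])

```text
clock: 9.7
eef_pos: [0.4776, -0.0511, 0.1309]
tool_rot: [1.0, 0.021, 0.007, -0.003]
ft_force: [0.2, -0.2, 0.6]
grip_width: 0.0
```

```bash
python3 - <<'E'
from h import *
to([.469,-.054,.062])
c=cam("top"); crop(c,"pics/t11.png",180,330,125,225,5)
s=cam("side"); crop(s,"pics/s11.png",200,330,140,240,6)
M=R.from_quat(c["rotation"]).as_matrix()
E
```

```text
t 9.7 p [ 0.4776 -0.0511  0.1309] yaw 2.41 tz [ 0.014  0.006 -1.   ] F [ 0.17 -0.19  0.58] w 0.0 j [-0.11  0.25 -0.22  1.09  0.01  1.42]
tool shift [-0.0097  0.0029  0.0687]
```

View pics/t11.png

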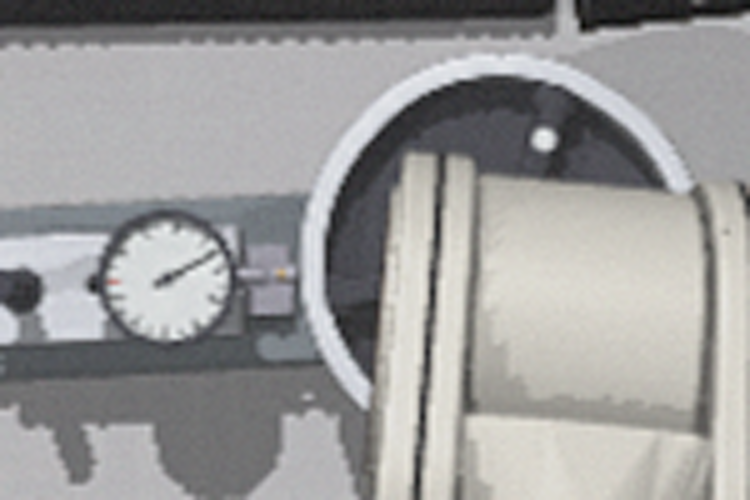

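View pics/s11.png

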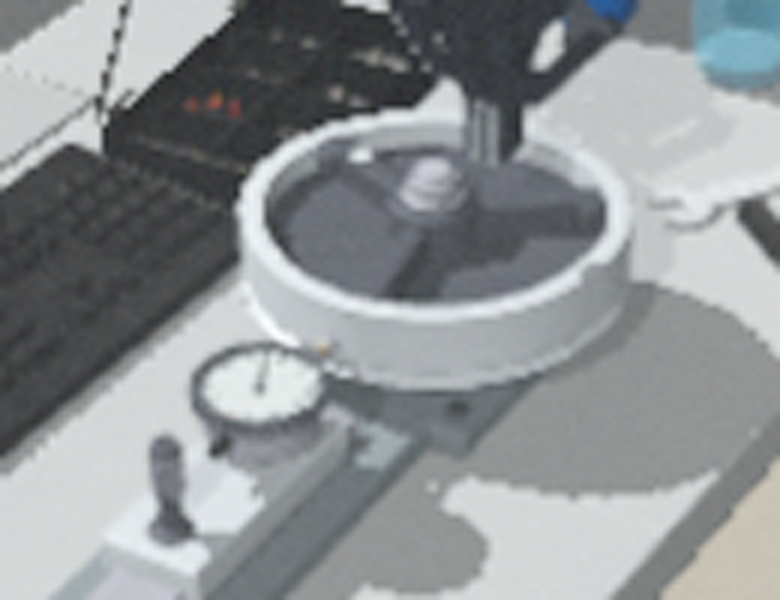

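Request:
send_rows([
  [[-0.0085,0.003,0,0],[0,0,0.02,0],[0,0,0.02,0],[0,0,0.015,0],[0,0,0.008,0],[0,0,0.004,0],[0,0,0,0],[0,0,0,0]],
])

```text
clock: 10.6
eef_pos: [0.4688, -0.0524, 0.0632]
tool_rot: [1.0, 0.022, 0.008, -0.002]
ft_force: [0.2, 0.7, 0.4]
grip_width: 0.0002
```

```bash
cat >> h.py <<'E'
DC=(213.4,180.6)
def nread(c):
    "needle angle from the top picture: darkest direction about the dial's centre, from the stand's +y clockwise"
    g=cv2.cvtColor(c["image"],cv2.COLOR_RGB2GRAY).astype(np.float32)
    sub=g[160:202,192:236]; m=cv2.inRange(sub,150,255)
    best=None
    A=np.arange(0,2*np.pi,.02); r=np.arange(2.5,9,.5)
    def score(dc):
        X=(dc[0]-np.cos(A)[:,None]*r).astype(np.float32); Y=(dc[1]-np.sin(A)[:,None]*r).astype(np.float32)
        return cv2.remap(g,X,Y,cv2.INTER_CUBIC).mean(1)
    best=min(((score((DC[0]+a,DC[1]+b)).min(),a,b) for a in np.arange(-1,1.1,.5) for b in np.arange(-1,1.1,.5)))
    sc=score((DC[0]+best[1],DC[1]+best[2])); i=sc.argmin()
    return (A[i]+.045)%(2*np.pi), sc.min(), np.median(sc)
def arc(deg_step,n=8,r=.056,first=0):
    o,M=st(); d=o["eef_pos"][:2]-SP; th=np.arctan2(d[1],d[0]); print("finger ang %.1f r %.4f"%(np.degrees(th),np.hypot(*d)))
    p=o["eef_pos"].copy(); rows=[]
    for i in range(n):
        th+=np.radians(deg_step); q=np.array([SP[0]+r*np.cos(th),SP[1]+r*np.sin(th),.061 if i==0 else p[2]])
        dd=M.T@(q-p); rows.append([round(float(x),4) for x in dd]+[0]); p=q
    print(str([rows]).replace(" ",""))
def look(name=None,step=-4,n=8):
    c=cam("top"); a=nread(c); print("needle %.2f rad = %.2f mm"%(a[0],a[0]/.6),"dark %.0f/%.0f"%a[1:])
    if name: crop(c,name,180,330,125,225,5)
    arc(step,n)
E
python3 - <<'E'
from h import *
c=dict(np.load("t10.npz")); print(nread(c)); 
look("pics/t12.png")
s=cam("side"); crop(s,"pics/s12.png",200,330,140,240,6)
E
```

```text
(np.float64(2.705), np.float32(107.74773), np.float32(203.42921))
needle 2.71 rad = 4.51 mm dark 116/219
t 10.65 p [ 0.4689 -0.0524  0.0634] yaw 2.48 tz [ 0.015  0.004 -1.   ] F [ 0.2   1.17 -0.77] w 0.0001 j [-0.12  0.3  -0.34  0.91  0.01  1.41]
finger ang 158.8 r 0.0569
[[[0.0025,-0.0031,0.0024,0],[0.0019,-0.0034,0.0,0],[0.0022,-0.0033,0.0,0],[0.0024,-0.0031,0.0,0],[0.0026,-0.0029,0.0001,0],[0.0028,-0.0027,0.0001,0],[0.003,-0.0025,0.0001,0],[0.0032,-0.0023,0.0001,0]]]
```

View pics/s12.png

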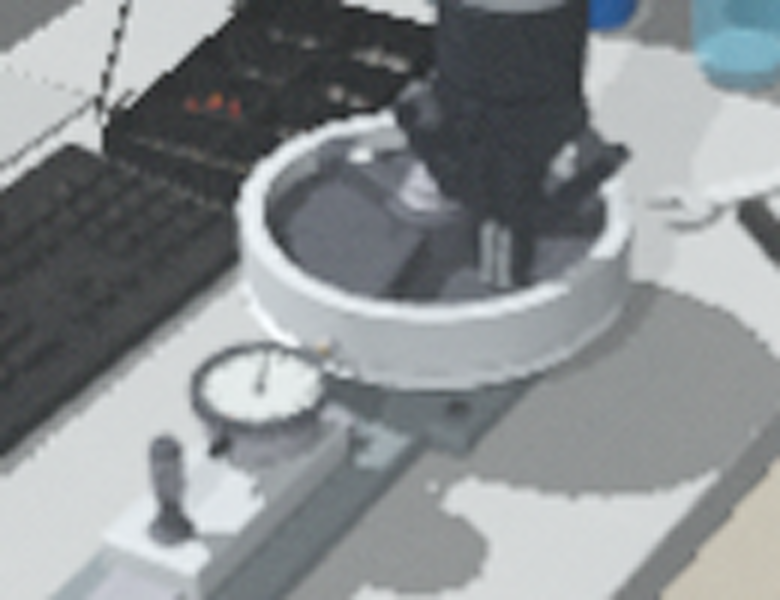

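The closed fingertips are inside the pocket, at about (497,285) in the crop. The needle still reads 2.71 rad. I'll start turning clockwise.

Request:
send_rows([
  [[0.0025,-0.003,0.0015,0],[0.002,-0.0034,0,0],[0.0022,-0.0033,0,0],[0.0024,-0.0031,0,0],[0.0026,-0.0029,0,0],[0.0028,-0.0027,0,0],[0.003,-0.0025,0,0],[0.0032,-0.0023,0,0]],
])

```text
clock: 11.5
eef_pos: [0.4918, -0.0266, 0.0638]
tool_rot: [1.0, 0.021, 0.009, -0.002]
ft_force: [-0.2, 0.0, -1.1]
grip_width: 0.0002
```

```bash
python3 - <<'E'
from h import *
look()
E
```

```text
needle 2.71 rad = 4.51 mm dark 115/215
t 11.55 p [ 0.4925 -0.0263  0.0639] yaw 2.47 tz [ 0.02   0.004 -1.   ] F [-0.14  0.15  0.55] w -0.0002 j [-0.06  0.34 -0.29  0.92  0.01  1.47]
finger ang 122.3 r 0.0553
[[[0.003,-0.0024,0.003,0],[0.0036,-0.0016,0.0001,0],[0.0037,-0.0013,0.0001,0],[0.0038,-0.0011,0.0001,0],[0.0038,-0.0008,0.0001,0],[0.0039,-0.0005,0.0001,0],[0.0039,-0.0003,0.0001,0],[0.0039,0.0,0.0001,0]]]
```

Request:
send_rows([
  [[0.003,-0.0024,0.003,0],[0.0036,-0.0016,0,0],[0.0037,-0.0013,0,0],[0.0038,-0.0011,0,0],[0.0038,-0.0008,0,0],[0.0039,-0.0005,0,0],[0.0039,-0.0003,0,0],[0.0039,0,0,0]],
])

```text
clock: 12.35
eef_pos: [0.5181, -0.0178, 0.0596]
tool_rot: [1.0, 0.021, 0.004, -0.001]
ft_force: [-2.9, -0.2, 2.2]
grip_width: -0.0001
```

```bash
python3 - <<'E'
from h import *
look("pics/t13.png")
E
```

```text
needle 2.71 rad = 4.51 mm dark 113/211
t 12.4 p [ 0.5194 -0.0177  0.0597] yaw 2.36 tz [ 0.01   0.001 -1.   ] F [ 0.11 -0.62 -0.3 ] w 0.0002 j [-0.04  0.39 -0.21  0.95  0.    1.49]
finger ang 92.7 r 0.0554
[[[0.0039,-0.0005,-0.0013,0],[0.0039,0.0004,0.0,0],[0.0039,0.0007,0.0,0],[0.0038,0.0009,0.0,0],[0.0037,0.0012,0.0,0],[0.0036,0.0014,0.0,0],[0.0035,0.0017,0.0,0],[0.0034,0.0019,0.0,0]]]
```

View pics/t13.png

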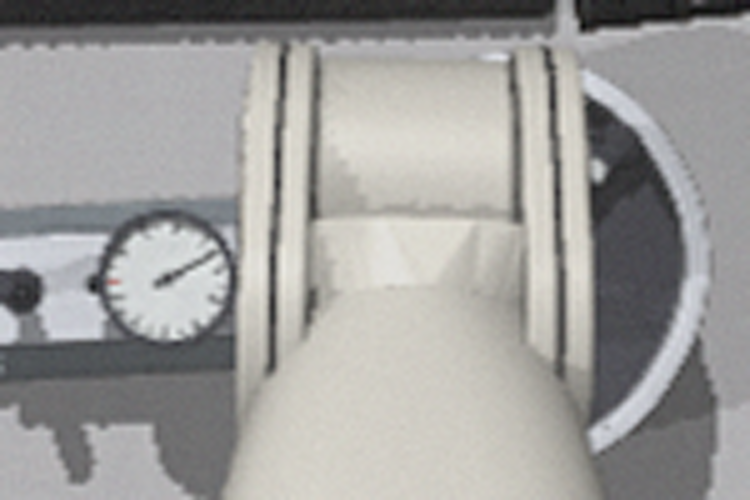

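Request:
send_rows([
  [[0.0039,-0.0003,-0.001,0],[0.0039,0.0004,0,0],[0.0039,0.0007,0,0],[0.0038,0.0009,0,0],[0.0037,0.0012,0,0],[0.0036,0.0014,0,0],[0.0035,0.0017,0,0],[0.0034,0.0019,0,0]],
])

```text
clock: 13.2
eef_pos: [0.5507, -0.0233, 0.0597]
tool_rot: [1.0, 0.021, 0.004, -0.002]
ft_force: [-2.7, 0.9, -0.1]
grip_width: 0.0001
```

```bash
python3 - <<'E'
from h import *
look()
E
```

```text
needle 2.71 rad = 4.51 mm dark 108/205
t 13.25 p [ 0.5519 -0.0236  0.0599] yaw 2.43 tz [ 0.009  0.004 -1.   ] F [ 0.49  0.16 -0.19] w 0.0003 j [-0.05  0.45 -0.12  0.99  0.    1.48]
finger ang 58.8 r 0.0577
[[[0.0023,0.0037,-0.0011,0],[0.003,0.0025,0.0,0],[0.0028,0.0027,0.0,0],[0.0026,0.0029,0.0,0],[0.0024,0.0031,0.0,0],[0.0022,0.0032,0.0,0],[0.002,0.0034,0.0,0],[0.0017,0.0035,0.0,0]]]
```

Request:
send_rows([
  [[0.0025,0.0035,-0.001,0],[0.003,0.0025,0,0],[0.0028,0.0027,0,0],[0.0026,0.0029,0,0],[0.0024,0.0031,0,0],[0.0022,0.0032,0,0],[0.002,0.0034,0,0],[0.0017,0.0035,0,0]],
])

```text
clock: 14.05
eef_pos: [0.5736, -0.0475, 0.0607]
tool_rot: [1.0, 0.022, 0.004, -0.004]
ft_force: [-2.7, 3.2, -1.0]
grip_width: -0.0001
```

```bash
python3 - <<'E'
from h import *
look()
E
```

```text
needle 3.46 rad = 5.78 mm dark 99/201
t 14.1 p [ 0.5744 -0.0484  0.0609] yaw 2.48 tz [ 0.009  0.007 -1.   ] F [ 0.64 -1.42 -0.32] w -0.0003 j [-0.09  0.49 -0.05  1.02  0.01  1.44]
finger ang 25.1 r 0.0578
[[[-0.0003,0.0044,-0.0002,0],[0.0011,0.0037,-0.0,0],[0.0009,0.0038,-0.0,0],[0.0006,0.0039,-0.0,0],[0.0003,0.0039,-0.0,0],[0.0,0.0039,-0.0,0],[-0.0002,0.0039,-0.0,0],[-0.0005,0.0039,-0.0,0]]]
```

```bash
python3 - <<'E'
from h import *
arc(-2.5)
E
```

```text
t 14.1 p [ 0.5744 -0.0484  0.0609] yaw 2.48 tz [ 0.009  0.007 -1.   ] F [ 0.64 -1.42 -0.32] w -0.0003 j [-0.09  0.49 -0.05  1.02  0.01  1.44]
finger ang 25.1 r 0.0578
[[[-0.0008,0.003,-0.0002,0],[0.0008,0.0023,-0.0,0],[0.0007,0.0023,-0.0,0],[0.0006,0.0024,-0.0,0],[0.0005,0.0024,-0.0,0],[0.0004,0.0024,-0.0,0],[0.0003,0.0024,-0.0,0],[0.0002,0.0024,-0.0,0]]]
```

Request:
send_rows([
  [[-0.0005,0.003,0,0],[0.0008,0.0023,0,0],[0.0007,0.0023,0,0],[0.0006,0.0024,0,0],[0.0005,0.0024,0,0],[0.0004,0.0024,0,0],[0.0003,0.0024,0,0],[0.0002,0.0024,0,0]],
])

```text
clock: 14.9
eef_pos: [0.5798, -0.0676, 0.0616]
tool_rot: [1.0, 0.022, 0.006, -0.005]
ft_force: [-1.4, 3.4, 0.3]
grip_width: -0.0002
```

```bash
python3 - <<'E'
from h import *
look(step=-2.5)
E
```

```text
needle 4.80 rad = 8.01 mm dark 115/203
t 14.95 p [ 0.58   -0.0683  0.0617] yaw 2.53 tz [ 0.013  0.009 -1.   ] F [ 0.14  1.23 -0.19] w 0.0001 j [-0.12  0.5  -0.03  1.03  0.01  1.4 ]
finger ang 4.6 r 0.0582
[[[-0.0022,0.0025,0.0006,0],[-0.0001,0.0024,-0.0,0],[-0.0002,0.0024,-0.0,0],[-0.0003,0.0024,-0.0,0],[-0.0004,0.0024,-0.0,0],[-0.0005,0.0024,-0.0,0],[-0.0006,0.0024,-0.0,0],[-0.0007,0.0023,-0.0,0]]]
```

Request:
send_rows([
  [[-0.0018,0.0025,0.0005,0],[0,0.0024,0,0],[-0.0002,0.0024,0,0],[-0.0003,0.0024,0,0],[-0.0004,0.0024,0,0],[-0.0005,0.0024,0,0],[-0.0006,0.0024,0,0],[-0.0007,0.0023,0,0]],
])

```text
clock: 15.75
eef_pos: [0.5786, -0.0888, 0.0619]
tool_rot: [1.0, 0.022, 0.009, -0.005]
ft_force: [-0.2, 3.5, -0.3]
grip_width: -0.0003
```

```bash
python3 - <<'E'
from h import *
look("pics/t14.png",step=-2.5)
E
```

```text
needle 4.80 rad = 8.01 mm dark 119/207
t 15.8 p [ 0.5785 -0.0895  0.0619] yaw 2.54 tz [ 0.018  0.009 -1.   ] F [-0.29  1.74  0.1 ] w 0.0 j [-0.16  0.5  -0.03  1.02  0.01  1.37]
finger ang -16.3 r 0.0589
[[[-0.0036,0.0014,0.0009,0],[-0.0009,0.0023,-0.0,0],[-0.001,0.0022,-0.0,0],[-0.0011,0.0022,-0.0,0],[-0.0012,0.0021,-0.0,0],[-0.0013,0.0021,-0.0,0],[-0.0014,0.002,-0.0,0],[-0.0015,0.0019,-0.0,0]]]
```

View pics/t14.png

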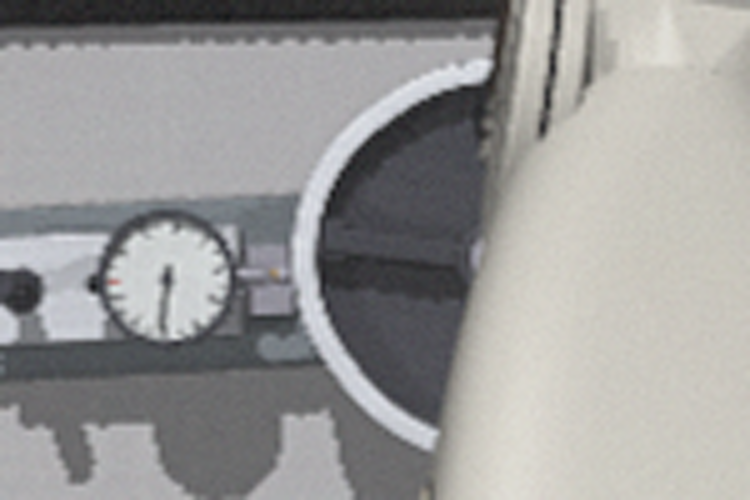

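```bash
python3 - <<'E'
from h import *
arc(-4)
E
```

```text
t 15.8 p [ 0.5785 -0.0895  0.0619] yaw 2.54 tz [ 0.018  0.009 -1.   ] F [-0.29  1.74  0.1 ] w 0.0 j [-0.16  0.5  -0.03  1.02  0.01  1.37]
finger ang -16.3 r 0.0589
[[[-0.0041,0.0027,0.0008,0],[-0.0016,0.0035,-0.0001,0],[-0.0019,0.0034,-0.0001,0],[-0.0021,0.0033,-0.0001,0],[-0.0023,0.0031,-0.0001,0],[-0.0026,0.003,-0.0001,0],[-0.0028,0.0028,-0.0001,0],[-0.0029,0.0026,-0.0001,0]]]
```

Request:
send_rows([
  [[-0.004,0.0027,0.0008,0],[-0.0016,0.0035,0,0],[-0.0019,0.0034,0,0],[-0.0021,0.0033,0,0],[-0.0023,0.0031,0,0],[-0.0026,0.003,0,0],[-0.0028,0.0028,0,0],[-0.0029,0.0026,0,0]],
])

```text
clock: 16.6
eef_pos: [0.5624, -0.118, 0.0622]
tool_rot: [1.0, 0.022, 0.013, -0.003]
ft_force: [1.6, 2.6, 0.1]
grip_width: 0.0002
```

```bash
python3 - <<'E'
from h import *
look()
E
```

```text
needle 2.71 rad = 4.51 mm dark 115/219
t 16.65 p [ 0.5616 -0.1187  0.0621] yaw 2.5 tz [ 0.025  0.006 -1.   ] F [0.76 0.58 0.47] w -0.0 j [-0.21  0.48 -0.07  1.    0.01  1.31]
finger ang -49.1 r 0.0604
[[[-0.0059,-0.0012,0.001,0],[-0.0033,0.0021,-0.0001,0],[-0.0034,0.0019,-0.0001,0],[-0.0036,0.0016,-0.0001,0],[-0.0037,0.0014,-0.0001,0],[-0.0037,0.0011,-0.0001,0],[-0.0038,0.0008,-0.0001,0],[-0.0039,0.0006,-0.0001,0]]]
```

Request:
send_rows([
  [[-0.005,0.0002,0.001,0],[-0.0035,0.0018,0,0],[-0.0034,0.0018,0,0],[-0.0036,0.0015,0,0],[-0.0037,0.0012,0,0],[-0.0037,0.001,0,0],[-0.0038,0.0007,0,0],[-0.0039,0.0005,0,0]],
])

```text
clock: 17.45
eef_pos: [0.532, -0.1307, 0.0613]
tool_rot: [1.0, 0.022, 0.016, -0.001]
ft_force: [4.1, 0.6, -0.5]
grip_width: 0.0001
```

```bash
python3 - <<'E'
from h import *
look()
E
```

```text
needle 2.71 rad = 4.51 mm dark 121/225
t 17.5 p [ 0.5308 -0.1309  0.0612] yaw 2.46 tz [ 0.03   0.003 -1.   ] F [-0.54  0.61  0.02] w -0.0004 j [-0.25  0.43 -0.16  0.96  0.01  1.28]
finger ang -81.3 r 0.0585
[[[-0.0042,-0.0022,0.0,0],[-0.0039,0.0,-0.0001,0],[-0.0039,-0.0003,-0.0001,0],[-0.0039,-0.0005,-0.0001,0],[-0.0038,-0.0008,-0.0001,0],[-0.0038,-0.0011,-0.0001,0],[-0.0037,-0.0013,-0.0001,0],[-0.0036,-0.0016,-0.0001,0]]]
```

Request:
send_rows([
  [[-0.0042,-0.0015,0,0],[-0.0039,-0.0002,0,0],[-0.0039,-0.0005,0,0],[-0.0039,-0.0007,0,0],[-0.0038,-0.001,0,0],[-0.0038,-0.0012,0,0],[-0.0037,-0.0014,0,0],[-0.0036,-0.0017,0,0]],
])

```text
clock: 18.3
eef_pos: [0.4979, -0.1254, 0.0606]
tool_rot: [1.0, 0.021, 0.016, 0.001]
ft_force: [3.2, -0.7, -0.9]
grip_width: -0.0
```

```bash
python3 - <<'E'
from h import *
look("pics/t15.png")
E
```

```text
needle 2.81 rad = 4.68 mm dark 117/227
t 18.35 p [ 0.4967 -0.1251  0.0604] yaw 2.4 tz [ 0.03 -0.   -1.  ] F [-0.18 -0.18  0.37] w -0.0001 j [-0.25  0.37 -0.25  0.92  0.01  1.28]
finger ang -115.9 r 0.0579
[[[-0.0025,-0.0036,-0.0007,0],[-0.0032,-0.0022,-0.0001,0],[-0.0031,-0.0024,-0.0001,0],[-0.0029,-0.0026,-0.0001,0],[-0.0027,-0.0028,-0.0001,0],[-0.0025,-0.003,-0.0001,0],[-0.0023,-0.0032,-0.0001,0],[-0.0021,-0.0033,-0.0001,0]]]
```

View pics/t15.png

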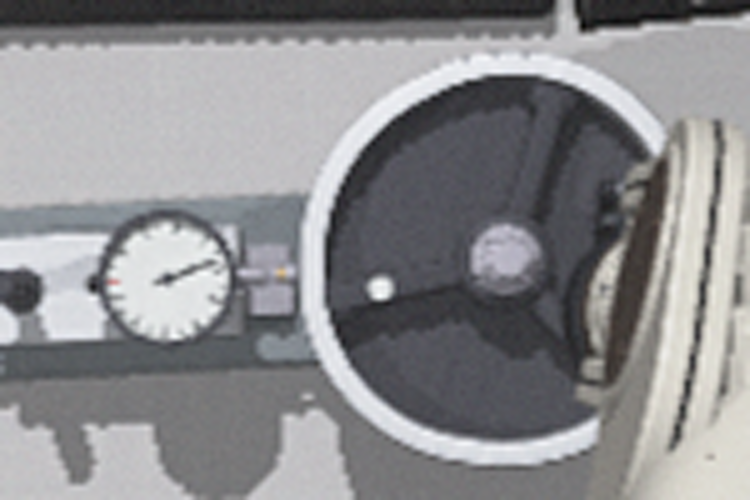

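Request:
send_rows([
  [[-0.0028,-0.0032,-0.0005,0],[-0.0032,-0.0022,0,0],[-0.0031,-0.0024,0,0],[-0.0029,-0.0026,0,0],[-0.0027,-0.0028,0,0],[-0.0025,-0.003,0,0],[-0.0023,-0.0032,0,0],[-0.0021,-0.0033,0,0]],
])

```text
clock: 19.15
eef_pos: [0.4721, -0.1032, 0.0602]
tool_rot: [1.0, 0.02, 0.015, 0.002]
ft_force: [2.6, -2.7, -0.2]
grip_width: -0.0002
```

```bash
python3 - <<'E'
from h import *
look()
E
```

```text
needle 4.21 rad = 7.01 mm dark 119/225
t 19.2 p [ 0.4712 -0.1024  0.0599] yaw 2.36 tz [ 0.028 -0.003 -1.   ] F [0.14 0.11 0.18] w -0.0002 j [-0.22  0.32 -0.33  0.89  0.    1.31]
finger ang -149.9 r 0.0588
[[[0.0008,-0.0048,-0.0011,0],[-0.0014,-0.0036,-0.0001,0],[-0.0012,-0.0037,-0.0,0],[-0.0009,-0.0038,-0.0,0],[-0.0007,-0.0039,-0.0,0],[-0.0004,-0.0039,-0.0,0],[-0.0001,-0.0039,-0.0,0],[0.0002,-0.0039,-0.0,0]]]
```

Request:
send_rows([
  [[0.0004,-0.0045,-0.001,0],[-0.0014,-0.0036,0,0],[-0.0012,-0.0037,0,0],[-0.0009,-0.0038,0,0],[-0.0007,-0.0039,0,0],[-0.0004,-0.0039,0,0],[-0.0001,-0.0039,0,0],[0.0002,-0.0039,0,0]],
])

```text
clock: 20.0
eef_pos: [0.4637, -0.0702, 0.0603]
tool_rot: [1.0, 0.02, 0.012, 0.003]
ft_force: [0.6, -3.7, -0.3]
grip_width: 0.0001
```

```bash
python3 - <<'E'
from h import *
look()
E
```

```text
needle 3.56 rad = 5.94 mm dark 109/222
t 20.05 p [ 0.4634 -0.0692  0.0602] yaw 2.33 tz [ 0.024 -0.004 -1.   ] F [ 0.07  0.99 -0.12] w 0.0 j [-0.15  0.3  -0.36  0.89 -0.    1.38]
finger ang 176.3 r 0.0587
[[[0.0033,-0.0036,-0.0007,0],[0.0008,-0.0038,0.0,0],[0.0011,-0.0038,0.0,0],[0.0013,-0.0037,0.0,0],[0.0016,-0.0036,0.0,0],[0.0018,-0.0034,0.0,0],[0.0021,-0.0033,0.0,0],[0.0023,-0.0032,0.0,0]]]
```

Request:
send_rows([
  [[0.003,-0.0036,-0.0005,0],[0.001,-0.0038,0,0],[0.0012,-0.0038,0,0],[0.0014,-0.0037,0,0],[0.0016,-0.0036,0,0],[0.0019,-0.0034,0,0],[0.0022,-0.0033,0,0],[0.0024,-0.0032,0,0]],
])

```text
clock: 20.85
eef_pos: [0.4746, -0.0383, 0.0597]
tool_rot: [1.0, 0.02, 0.009, 0.003]
ft_force: [-0.4, -3.9, 0.3]
grip_width: -0.0001
```

```bash
python3 - <<'E'
from h import *
look()
E
```

```text
needle 2.71 rad = 4.51 mm dark 115/218
t 20.9 p [ 0.4752 -0.0375  0.0597] yaw 2.31 tz [ 0.018 -0.004 -1.   ] F [0.73 0.37 1.27] w -0.0001 j [-0.08  0.31 -0.34  0.9  -0.    1.45]
finger ang 142.8 r 0.0588
[[[0.0048,-0.0012,-0.0012,0],[0.0028,-0.0027,0.0,0],[0.003,-0.0025,0.0,0],[0.0031,-0.0023,0.0,0],[0.0033,-0.0021,0.0,0],[0.0034,-0.0019,0.0001,0],[0.0036,-0.0016,0.0001,0],[0.0037,-0.0014,0.0001,0]]]
```

Request:
send_rows([
  [[0.0045,-0.0015,-0.001,0],[0.003,-0.0026,0,0],[0.0031,-0.0024,0,0],[0.0032,-0.0022,0,0],[0.0034,-0.002,0,0],[0.0035,-0.0017,0,0],[0.0037,-0.0014,0,0],[0.0038,-0.0012,0,0]],
])

```text
clock: 21.7
eef_pos: [0.5016, -0.019, 0.0598]
tool_rot: [1.0, 0.02, 0.006, 0.001]
ft_force: [-2.8, -1.5, 0.2]
grip_width: -0.0004
```

```bash
python3 - <<'E'
from h import *
look()
E
```

```text
needle 2.71 rad = 4.51 mm dark 113/213
t 21.75 p [ 0.5028 -0.0186  0.0599] yaw 2.36 tz [ 0.013 -0.001 -1.   ] F [0.74 0.33 0.39] w 0.0001 j [-0.04  0.36 -0.26  0.93 -0.    1.49]
finger ang 109.5 r 0.0577
[[[0.0043,0.0006,-0.001,0],[0.0038,-0.0008,0.0,0],[0.0039,-0.0005,0.0,0],[0.0039,-0.0002,0.0001,0],[0.0039,0.0001,0.0001,0],[0.0039,0.0003,0.0001,0],[0.0039,0.0006,0.0001,0],[0.0038,0.0009,0.0001,0]]]
```

Request:
send_rows([
  [[0.0043,0.0003,-0.001,0],[0.0039,-0.0006,0,0],[0.0039,-0.0004,0,0],[0.004,0,0,0],[0.0039,0.0002,0,0],[0.0039,0.0005,0,0],[0.0039,0.0008,0,0],[0.0038,0.0011,0,0]],
])

```text
clock: 22.55
eef_pos: [0.5337, -0.018, 0.0599]
tool_rot: [1.0, 0.021, 0.003, -0.0]
ft_force: [-4.7, -0.1, -0.3]
grip_width: 0.0
```

```bash
python3 - <<'E'
from h import *
look()
E
```

```text
needle 2.71 rad = 4.51 mm dark 111/209
t 22.6 p [ 0.5349 -0.0182  0.06  ] yaw 2.38 tz [ 0.008  0.001 -1.   ] F [ 0.25 -0.16  0.04] w 0.0002 j [-0.03  0.42 -0.17  0.97  0.    1.49]
finger ang 76.8 r 0.0563
[[[0.0036,0.0015,-0.0009,0],[0.0036,0.0014,0.0,0],[0.0035,0.0017,0.0,0],[0.0034,0.0019,0.0,0],[0.0033,0.0022,0.0,0],[0.0031,0.0024,0.0,0],[0.0029,0.0026,0.0,0],[0.0027,0.0028,0.0,0]]]
```

Request:
send_rows([
  [[0.0036,0.0015,-0.001,0],[0.0036,0.0014,0,0],[0.0035,0.0017,0,0],[0.0034,0.0019,0,0],[0.0033,0.0022,0,0],[0.0031,0.0024,0,0],[0.0029,0.0026,0,0],[0.0027,0.0028,0,0]],
])

```text
clock: 23.4
eef_pos: [0.5638, -0.0328, 0.0611]
tool_rot: [1.0, 0.022, 0.004, -0.002]
ft_force: [-3.6, 1.8, -1.5]
grip_width: -0.0004
```

```bash
python3 - <<'E'
from h import *
look()
E
```

```text
needle 2.71 rad = 4.51 mm dark 106/202
t 23.45 p [ 0.5649 -0.0335  0.0613] yaw 2.45 tz [ 0.009  0.004 -1.   ] F [ 1.31 -0.15  0.23] w 0.0 j [-0.06  0.47 -0.08  1.01  0.    1.47]
finger ang 42.7 r 0.0583
[[[0.0006,0.0046,0.0003,0],[0.0022,0.0032,0.0,0],[0.002,0.0034,0.0,0],[0.0017,0.0035,0.0,0],[0.0015,0.0036,0.0,0],[0.0012,0.0037,-0.0,0],[0.001,0.0038,-0.0,0],[0.0007,0.0038,-0.0,0]]]
```

Request:
send_rows([
  [[0.001,0.0044,0,0],[0.0022,0.0032,0,0],[0.002,0.0034,0,0],[0.0017,0.0035,0,0],[0.0015,0.0036,0,0],[0.0012,0.0037,0,0],[0.001,0.0038,0,0],[0.0007,0.0038,0,0]],
])

```text
clock: 24.25
eef_pos: [0.5792, -0.0623, 0.0617]
tool_rot: [1.0, 0.022, 0.006, -0.004]
ft_force: [-2.7, 3.6, 0.3]
grip_width: -0.0004
```

```bash
python3 - <<'E'
from h import *
look(step=-2)
E
```

```text
needle 4.68 rad = 7.81 mm dark 123/202
t 24.3 p [ 0.5797 -0.0634  0.0618] yaw 2.51 tz [ 0.012  0.007 -1.   ] F [0.25 0.56 0.09] w 0.0 j [-0.11  0.5  -0.03  1.03  0.01  1.41]
finger ang 9.5 r 0.0585
[[[-0.0023,0.0023,0.0007,0],[0.0001,0.0019,-0.0,0],[0.0001,0.002,-0.0,0],[-0.0,0.002,-0.0,0],[-0.0001,0.002,-0.0,0],[-0.0001,0.0019,-0.0,0],[-0.0002,0.0019,-0.0,0],[-0.0003,0.0019,-0.0,0]]]
```

Request:
send_rows([
  [[-0.0005,0.0025,0,0],[0,0.0025,0,0],[0,0.0025,0,0],[-0.0001,0.002,0,0],[-0.0001,0.002,0,0],[-0.0002,0.0015,0,0],[-0.0002,0.001,0,0],[0,0,0,0]],
])

```text
clock: 25.1
eef_pos: [0.5813, -0.0787, 0.0626]
tool_rot: [1.0, 0.022, 0.008, -0.003]
ft_force: [-0.2, 1.2, -0.4]
grip_width: -0.0005
```

```bash
python3 - <<'E'
from h import *
look("pics/t16.png",step=-1)
E
```

```text
needle 5.08 rad = 8.47 mm dark 119/205
t 25.15 p [ 0.5814 -0.0788  0.0626] yaw 2.51 tz [ 0.016  0.007 -1.   ] F [-0.05  3.27 -0.11] w 0.0 j [-0.14  0.5  -0.02  1.03  0.01  1.39]
finger ang -5.5 r 0.0597
[[[-0.0038,0.0005,0.0015,0],[-0.0002,0.001,-0.0,0],[-0.0002,0.001,-0.0,0],[-0.0002,0.001,-0.0,0],[-0.0002,0.001,-0.0,0],[-0.0002,0.001,-0.0,0],[-0.0002,0.0009,-0.0,0],[-0.0003,0.0009,-0.0,0]]]
```

View pics/t16.png

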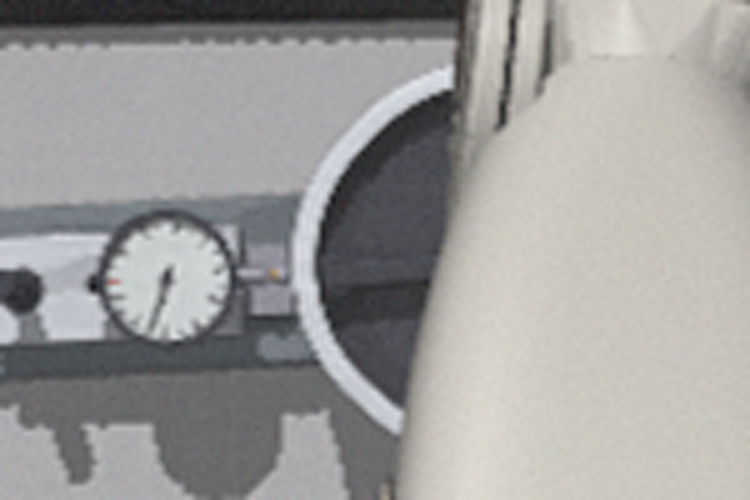

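The needle reads 5.08 rad (8.47 mm). That is about 4 mm above the 4.51 mm round reading, so the high spot is under the plunger. I'll back off from the rib and lift clear.

Request:
send_rows([
  [[0,-0.004,0,0],[-0.001,-0.004,0,0],[0,0,0,0],[0,0,-0.02,0],[0,0,-0.03,0],[0,0,-0.04,0],[0,0,-0.04,0],[0,0,-0.03,0]],
])

```text
clock: 25.95
eef_pos: [0.5741, -0.0736, 0.2222]
tool_rot: [1.0, 0.021, 0.003, 0.0]
ft_force: [0.6, 0.1, -0.1]
grip_width: -0.0
```

Request:
send_rows([
  [[-0.03,0.03,0,0],[-0.03,0.03,0,0],[-0.03,0.03,0,0],[-0.03,0.03,0,0],[-0.02,0.03,0,0],[0,0,0,0],[0,0,0,0],[0,0,0,0]],
])

```text
clock: 26.75
eef_pos: [0.4423, -0.237, 0.23]
tool_rot: [1.0, 0.022, 0.012, 0.007]
ft_force: [0.7, 1.2, -0.0]
grip_width: 0.0002
```

```bash
python3 - <<'E'
from h import *
look("pics/t17.png",step=-1)
c=cam("top"); cv2.imwrite("pics/t18.png",cv2.cvtColor(c["image"],cv2.COLOR_RGB2BGR))
E
```

```text
needle 5.08 rad = 8.47 mm dark 143/236
t 26.8 p [ 0.4425 -0.2367  0.23  ] yaw 2.62 tz [ 0.025 -0.012 -1.   ] F [-0.6  -0.58  0.34] w -0.0001 j [-0.49  0.22  0.01  1.33  0.    1.03]
finger ang -115.9 r 0.1820
[[[0.0551,-0.1134,0.1689,0],[-0.0008,-0.0005,-0.0,0],[-0.0008,-0.0005,-0.0,0],[-0.0008,-0.0005,-0.0,0],[-0.0008,-0.0005,-0.0,0],[-0.0008,-0.0005,-0.0,0],[-0.0008,-0.0006,-0.0,0],[-0.0008,-0.0006,-0.0,0]]]
```

View pics/t17.png

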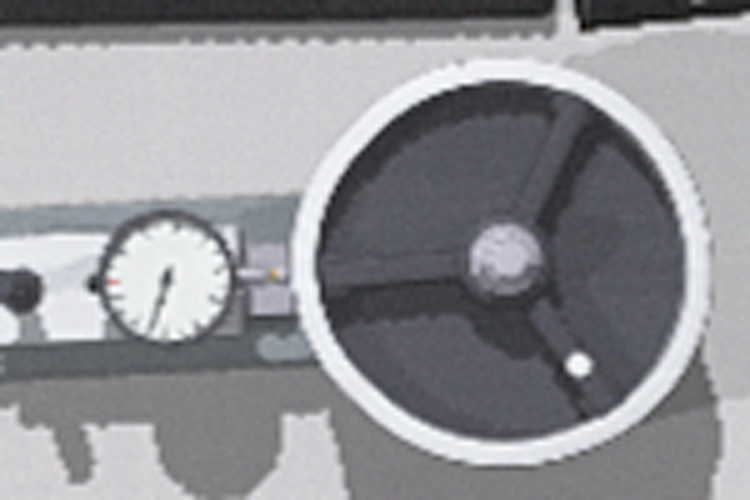

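View pics/t18.png

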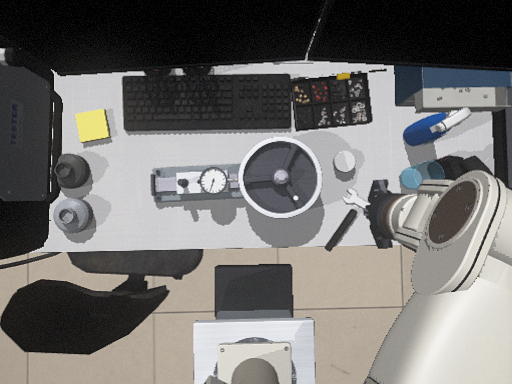

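The needle still reads 5.08 rad and the wheel has stayed put. The dot is near (579,365) in the crop, which is about -146°. The tin, spanner and pen are where they started, and the gripper is about 0.2 m clear of the bench.

```bash
python3 - <<'E'
from h import *
o,_=st(); print(np.abs(o["joint_vel"]).max()); order.job_done()
E
```

```text
t 26.85 p [ 0.4426 -0.2364  0.2299] yaw 2.65 tz [ 0.025 -0.012 -1.   ] F [-0.03  0.02  0.06] w 0.0003 j [-0.49  0.22  0.01  1.33  0.    1.03]
0.008114414966995274
the job is handed in; nothing more can be done
```

I handed the job in at 26.9 s with the wheel standing on its highest spot and the plunger still bearing; no verdict was reported.

- **Carriage:** I pushed it up by its post until the needle read about 2.7 rad (4.5 mm) on the round part of the rim.
- **Turning:** With closed fingertips in a pocket I turned the wheel clockwise by about 486 degrees, to a wheel angle of about -507 degrees. Needle readings taken every 20 to 35 degrees stayed between 2.71 and 5.08 rad, so the plunger neither came off nor reached its stop at any reading.
- **High spots:** The lesser spot read at least 7.0 mm, about 2.5 mm above round. The high spot was bracketed by two equal readings of 8.0 mm about 21 degrees apart. I left the wheel midway between them, on the second pass.
- **Last check:** With the arm lifted clear, the needle read 5.08 rad (8.47 mm). That is 3.96 mm above round, against the 4 mm stated. The wheel stayed put after release, with the dot at about -146 degrees. Wrist force was near zero, and the pen, spanner and tin looked unmoved in the last top picture.

One thing disagreed with the interface text: the shut fingertips were about 18 mm behind the reported TCP, not 11 mm ahead of it. The side camera's range picture showed this, and a first pass at the post went over its top without touching. I worked from the measured tip height after that.

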